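# Meter one milling ball into a beaker

### The job

Stand the small beaker upright on the bench under the lip of the ball dispenser's chute and let go of it. Then press the dispenser's plunger down once until it bottoms firmly on its stop, hold it there for about a second, and let it spring all the way back, so that exactly one ball ends up in the beaker. Press with care, never harder than 25 N, do not touch the balls and leave the other glassware and bottles alone.

Things in the scene. Friction and masses are not known exactly. Their poses are not given: they have to be found in the camera images.
- dispenser: Ball dispenser fixed to the bench: grey base plate 105x100x10 mm, two aluminium cheeks (52x50 mm over both, 164 mm high), white push knob on top. A steel chute 19 mm wide slopes down at 6 degrees to a free lip 85 mm in front (-x) of the plunger axis. Balls wait in it behind the plunger's gate. Each full stroke lets one out. Origin: on the bench, on the plunger axis; +x to its back, z up.
- plunger: Sprung plunger, moves straight down; origin at the dispenser's when up. Takes about 2 N to start, 0.25 N more per mm; the gate opens at about 12.5 mm. The hidden stop is set anew each time, at 14.5 to 22 mm: there the push, till then below 8.5 N, rises steeply, over 15 N per mm. 11 to 18 N in all is right (at least 2 N must bear on the stop), over 25 N too much. Springs back.
- knob_top (a point): Centre of the flat top of the plunger's white round knob (36 mm across, 14 mm tall, on a 10 mm stem), 212 mm above the bench when up.
- stop_block: Fixed steel block inside the housing that carries the adjustable rubber-faced stop, 16 mm behind the plunger axis, its foot 88 mm above the bench. Out of sight; its pose does not tell how the stop is set.
- outlet (a point): Middle of the chute's lip, on the chute floor, 72 mm above the bench; the lip's underside is at 69 mm, its side walls reach 80 mm. Balls leave along the dispenser's -x and are about 21 mm further out when they have fallen to the height of the beaker's rim.
- drop_point (a point): Point on the bench 19 mm out (dispenser -x) from below the lip: the best place for the centre of the beaker (12 mm off still catches the ball).
- beaker: The small clear glass beaker, 47 mm across, 58 mm high, open at the top, rim overlapping the lip by 4 mm when it stands at the drop point. Origin: centre of its underside, z up. Stands alone 240 to 320 mm to the left or right of the middle of the bench.
- ball_1: Steel milling ball 12 mm across, 10 g, the foremost in the chute, resting on the gate 87 mm above the bench. Origin: its centre.
- ball_2: The same, second in the chute. Origin: its centre.
- ball_3: The same, third in the chute. Origin: its centre.
- flask: Bystander: conical glass flask 64 mm across, 105 mm high, standing to the left or right of the dispenser. Origin: centre of its underside.
- jar: Bystander: screw-cap jar 64 mm across, 110 mm high, behind on the right. Origin: centre of its underside.
- amber: Bystander: dark glass bottle 48 mm across, 100 mm high, behind on the left. Origin: centre of its underside.
There are look-alikes about, which are no part of the job. Several things have the shape of the dispenser; the one meant has the colours described above. Of the things that look like the beaker, take the one that is farthest to the robot's left at the start.

How it is judged:
On the way, in this order (a step that is already met when the one before it is completed fails the run):
1. the beaker stands upright on the bench under the chute's lip, released (horizontal distance between beaker and drop_point below 0.025 m and height (world z) of beaker below 0.006 m and angle between beaker's own z axis and vertical below 0.1 rad and contact force between the fingers and beaker below 0.1 N), for 0.2 s.
2. the plunger is bottomed on its stop and held there (contact force between stop_block and anything else above 2 N), for 0.3 s.
At the end, for the whole second after the job is handed in: The first ball lies inside the beaker, the other two are still in the chute behind the gate, the plunger is back up (within 2.5 mm), and the beaker stands still and upright on the bench with its centre within 30 mm of the drop point (horizontal distance between ball_1 and beaker below 0.024 m and z of ball_1 in the frame of beaker below 0.03 m and x of each of ball_2, ball_3 in the frame of dispenser above -0.012 m and height (world z) of each of ball_2, ball_3 above 0.07 m and z of knob_top in the frame of dispenser above 0.2095 m and horizontal distance between beaker and drop_point below 0.03 m and height (world z) of beaker below 0.006 m and angle between beaker's own z axis and vertical below 0.1 rad and linear speed of beaker below 0.02 m/s); the robot touches nothing.
It fails at once if the plunger is pushed with more than 25 N (contact force between any of the arm, the fingers and plunger above 25 N).
It fails at once if a second ball is let out (x of any of ball_2, ball_3 in the frame of dispenser below -0.02 m).
It fails at once if a ball is touched by the robot (contact force between any of the fingers, the arm and ball_1 above 0.1 N or contact force between any of the fingers, the arm and ball_2 above 0.1 N or contact force between any of the fingers, the arm and ball_3 above 0.1 N).
It fails at once if the flask, jar or dark bottle is moved more than 30 mm or tipped (distance of any of flask, jar, amber from where it was at the start of the episode above 0.03 m or angle between any of flask, jar, amber's own z axis and vertical above 0.3 rad).
It also fails if it takes over 61 s, if anything falls off the work surface, if the arm or the gripper's body presses on something with over 40 N, if the wrist force passes 120 N, or if a joint passes its speed limit or range.

### The arm

A 6-joint arm with a two-finger parallel gripper is mounted at the origin on a cart in front of the work surface, level with it; the furniture and walls round the work are solid. World frame = base frame: x ahead of the robot, y to its left, z up, the work surface at z = 0. Lengths are in m, angles in rad, forces in N, time in s.
With the tool pointing down it reaches from about 0.4 to 0.825 m from the base axis. Payload 7 kg.
Tool frame: the origin (TCP) lies at the very end of the fingers, on their centre line; the grasp point (between the pads) lies 19 mm behind it; z points along the fingers, y is the line along which they close (so a half turn about z gives the same grasp; the last joint's range is limited). The gripper opens to 88 mm and grips with 3 to 60 N. Pads are 19 mm wide; open, the fingers measure 130 mm over their backs; the gripper's body (78 mm by 193 mm) begins 47 mm behind the grasp point.
Start: joints at [1.615, 0.359, 0.012, 0, -1.224, -0.288], TCP at [0.163, 0.655, 0.187] pointing down, gripper open.
Joint ranges: [-3.07, 3.07], [-1.43, 2.12], [-1.02, 1.25], [-3.03, 1.67], [-3.05, -0], [-3.03, 3.03]. Speed limits (rad/s): [2.39, 2.39, 3.01, 3.14, 3.14, 3.14].

### API

Orientations are given as [roll, pitch, yaw] about the fixed x, y, z axes, in that order (R = Rz(yaw) Ry(pitch) Rx(roll)).
In Python, from station import arm, grab_frame gives the robot as it stands.
- The arm moves only by the tool jog_arm, never from a script. Its argument "deltas" is a list that holds one entry, the list of rows, each a list of 4 numbers: the shift along the tool's x, y, z in units of 60 mm (1.0 is 60 mm), then the turn about the tool's z in units of 5 degrees (1.0 is 5 degrees). A call has 1 to 8 rows; each row is the pose to reach, as a shift and turn from the pose commanded when the call began, along the tool's axes at that moment; what a row does not reach only later rows make up. A row lasts 1/8 s, in which the tool goes at most 62.5 mm and 10.7 degrees, less where a joint would pass 70% of its speed; a pose out of reach is approached as far as the arm can. A call with a gripper value outside its range is refused whole. "grip" is the finger opening in mm, from 0 to 87.6, set as the call begins (left out, the last holds). The fingers move at their own pace and stop on an object; "squeeze" is the grip in N (left out, the last holds). Time passes only in rows, so rows that repeat a pose let the fingers close. It gives the time, the measured TCP pose, the force, the opening and the grip force at its end, in the units of the state.
- arm.get_state(): the state, without advancing time (a new reading comes with each control period).
- grab_frame(name): name is "scene" or "top"; returns a dict with "img" (480x640x3 uint8, red, green, blue), "vfov" (degrees; the focal length in pixels is half the picture's height over the tangent of half this angle, whatever the lens; pixels are square), "cx", "cy" (the principal point, pixels), "xyz" and "rotation" of the camera in the world. Camera axes: x right, y down, z forward; pixel columns grow to the right and rows downward; lengths in m; the calibration is good to about 2 mm. A picture is of the moment at which its call begins. There is no depth.
- arm.job_done(): hands the job in; it is judged then, once.
The state is a dict: "t": time; "q": joint angles; "qd": joint speeds; "joint_efforts": joint torques, N m; "eef_pos": TCP position; "ee_rot": TCP orientation; "force": force on the tool from outside, world axes, zero at the start; "moment": the same for the moment, N m; "width": finger opening in m; "gripper_force": force on a finger pad.
Only numpy, scipy, OpenCV 4.12 (cv2) and the standard library are available. Lean on these libraries where they do the work, as an engineer would, in place of code of your own. Each camera call takes 0.05 s, during which the arm holds its last target. There are 200 camera calls.

## Working session

There is one attempt and no reset: what is moved stays moved. The work goes in short steps, Python scripts to look and compute and a tool call to move; the robot and the scene stay as the last step left them, time stands still between calls to the robot, and variables do not carry over. Pictures are saved under pics/ and viewed, at most 10 in all, crops included, and the job is handed in when it is done.

Besides the shell and the picture viewer there is one more tool, called after "Call:" as name([rows], argument=value, ...), one row to a line, values as JSON. jog_arm: Moves the arm, as the interface text tells. Its arguments: {"type":"object","properties":{"deltas":{"type":"array"},"grip":{"type":"number"},"squeeze":{"type":"number"}},"required":["deltas"]}

```bash
mkdir -p pics; ls; cat > h.py <<'E'
import numpy as np, cv2
from station import arm, grab_frame
def grab(n,save=None):
    f=grab_frame(n)
    if save: cv2.imwrite('pics/'+save,cv2.cvtColor(f['img'],cv2.COLOR_RGB2BGR))
    return f
def K(f):
    fl=f['img'].shape[0]/2/np.tan(np.radians(f['vfov'])/2); return fl
def ray(f,u,v):
    d=np.array([(u-f['cx'])/K(f),(v-f['cy'])/K(f),1.]); return np.array(f['xyz']),np.array(f['rotation'])@d
def at_z(f,u,v,z):
    o,d=ray(f,u,v); return o+d*(z-o[2])/d[2]
def proj(f,p):
    c=np.array(f['rotation']).T@(np.array(p)-np.array(f['xyz'])); return c[:2]/c[2]*K(f)+[f['cx'],f['cy']]
def tri(a,b):
    (o1,d1),(o2,d2)=a,b; d1=d1/np.linalg.norm(d1);d2=d2/np.linalg.norm(d2)
    s=np.linalg.lstsq(np.c_[d1,-d2],o2-o1,rcond=None)[0]
    p,q=o1+s[0]*d1,o2+s[1]*d2; return (p+q)/2,np.linalg.norm(p-q)
E
python3 - <<'E'
from h import *
for n in('scene','top'):
    f=grab(n,n+'0.png'); print(n,{k:v for k,v in f.items() if k!='img'},K(f))
s=arm.get_state(); print(s)
E
```

```text
pics
scene {'vfov': 50.936165574586575, 'cx': 313.18222331765463, 'cy': 243.5115041607765, 'xyz': array([0.11501664, 0.48539599, 0.8472625 ]), 'rotation': array([-2.39126281,  0.01530777, -2.38203636])} 503.89265536208774
top {'vfov': 42.24415568278781, 'cx': 317.0418258258558, 'cy': 237.85209157862005, 'xyz': array([ 0.50260553, -0.01036942,  1.44201872]), 'rotation': array([-3.06656788,  0.00567707, -1.5606966 ])} 621.2616610758927
{'t': 0.1, 'q': array([ 1.61510059e+00,  3.59298681e-01,  1.11845133e-02, -2.87830849e-04,
       -1.22411513e+00, -2.88132560e-01]), 'qd': array([-0.00145646, -0.00249501,  0.00267875,  0.00133129,  0.00023428,
        0.00032622]), 'joint_efforts': array([-1.29323849e-03, -5.84163594e+01,  2.93750936e+01,  7.01550364e+00,
        1.01313181e-02, -6.07211655e-05]), 'eef_pos': array([0.16285626, 0.65456319, 0.1860457 ]), 'ee_rot': array([ 3.14014185e+00, -1.47788969e-04, -2.43926180e-01]), 'force': array([ 0.38895696, -0.38049894, -0.59104329]), 'moment': array([-0.02553342,  0.02087358,  0.02410241]), 'gripper_force': 0.0, 'width': 0.08741857892106317}
```

View pics/scene0.png

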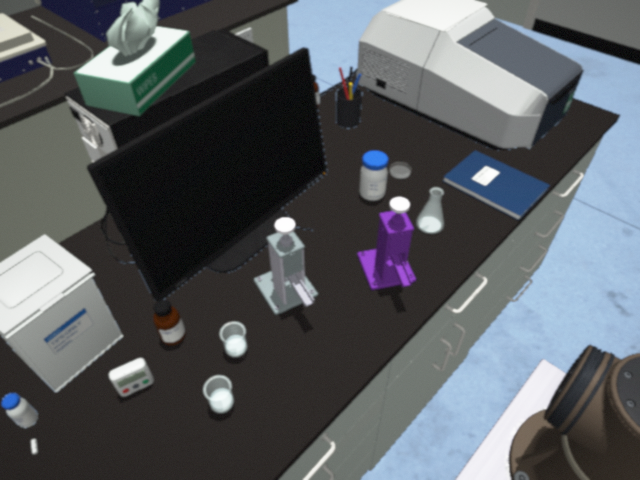

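View pics/top0.png

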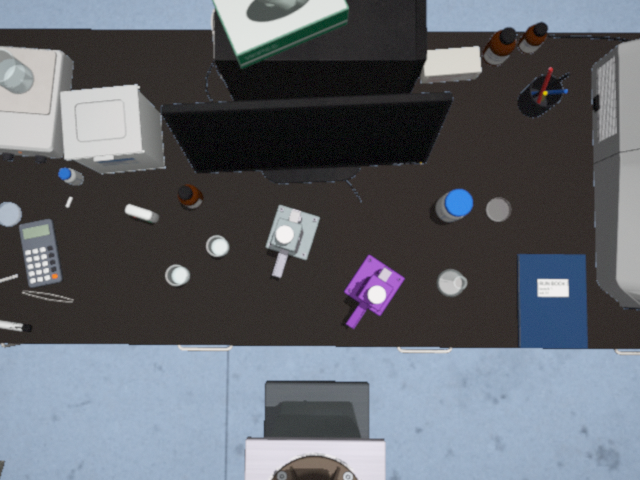

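The scene camera shows a grey dispenser with its knob at (285,225) and a purple one at (399,205). In the top view their knobs are at (285,234) and (377,294). The grey one has the described colours, so it is the target.

There are two beakers, at top (178,275) / scene (219,395) and top (217,246) / scene (234,340). The first is farther left (larger y), so it should be the target. The disc at top (9,213) needs checking, so I'm taking an enlarged crop.

```bash
python3 - <<'E'
s=open('h.py').read()
s=s.replace("    f=grab_frame(n)\n","    f=grab_frame(n); f['rotation']=Rotation.from_euler('xyz',f['rotation']).as_matrix()\n").replace("import numpy as np, cv2","import numpy as np, cv2\nfrom scipy.spatial.transform import Rotation")
open('h.py','w').write(s)
from h import *
t=grab('top');c=grab('scene')
def crop(f,x,y,w,h,k): return cv2.resize(cv2.cvtColor(f['img'],4)[y:y+h,x:x+w],None,fx=k,fy=k,interpolation=cv2.INTER_CUBIC)
a=crop(t,0,190,50,75,4);b=crop(t,150,190,150,100,4);d=crop(c,195,310,60,110,4)
e=crop(c,250,210,75,110,4)
A=np.zeros((600,800,3),np.uint8)
A[:400,:600]=b; A[:300,600:]=a
cv2.imwrite('pics/c1.png',A)
B=np.zeros((600,800,3),np.uint8)
B[:440,:240]=d;B[:440,250:550]=e
cv2.imwrite('pics/c2.png',B)
for n,pt,pc in [('knob',(285,234),(285,225)),('knobpurple',(377,294),(399,205))]:
    print(n,tri(ray(t,*pt),ray(c,*pc)))
for p in [(178,275),(217,246),(9,213)]: print(at_z(t,*p,0.03), at_z(t,*p,0.0))
E
```

```text
knob (array([0.60204136, 0.06120197, 0.20732308]), np.float64(0.0010468932928280232))
knobpurple (array([ 0.48484029, -0.12257601,  0.20446217]), np.float64(0.0005058225056884321))
[0.5209686  0.31375083 0.03      ] [0.52135874 0.32063714 0.        ]
[0.5878295  0.22653014 0.03      ] [0.58964018 0.23156335 0.        ]
[0.65895978 0.70550223 0.03      ] [0.66228171 0.72071176 0.        ]
```

View pics/c1.png

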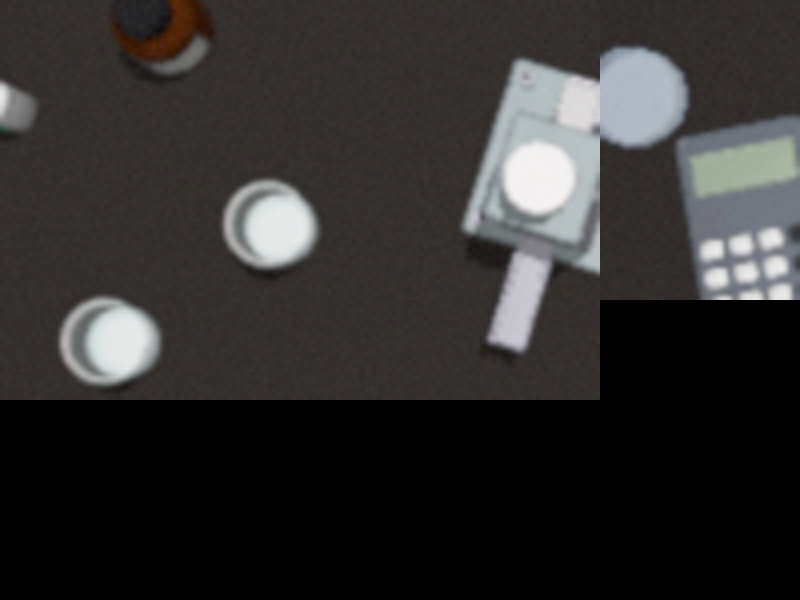

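View pics/c2.png

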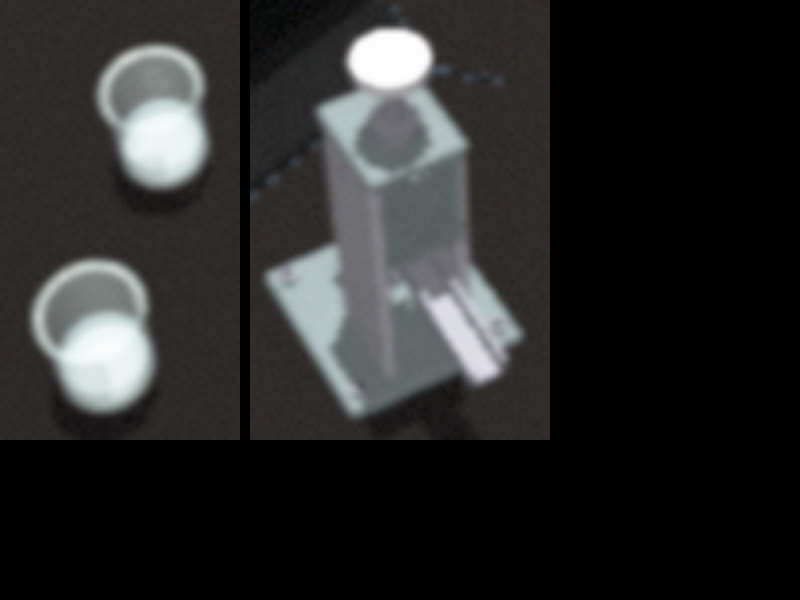

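The enlarged crop confirms the target. Beaker A, at top (178,275), is a real open beaker and the leftmost one. The object at (9,213) is a flat lid at y≈0.72, outside the 240–320 mm band. The grey dispenser has its chute lip at about top (276.5,277) and scene (309,304).

```bash
python3 - <<'E'
from h import *
np.set_printoptions(precision=4,suppress=True)
t=grab('top');c=grab('scene')
o=-.375
def T(x,y): return ray(t,150+x/4+o,190+y/4+o)
def S(x,y): return ray(c,195+x/4+o,310+y/4+o)
def D(x,y): return ray(c,250+(x-250)/4+o,210+y/4+o)
for n,a,b in [('rim',T(102,341),S(90,312)),('bot',T(120,342),S(106,362)),('knob',T(538,178),D(390,58)),('lip',T(506,348),D(487,377))]:
    print(n,*tri(a,b))
z=lambda r,h: r[0]+r[1]*(h-r[0][2])/r[1][2]
R=z(T(102,341),.058);print('rim@58',R,z(S(90,312),.058)); print('bot@0',z(T(120,342),0.002),z(S(106,362),.002))
k=z(T(538,178),.212);k2=z(D(390,58),.212);l=z(T(506,348),.076);l2=z(D(487,377),.076)
print('k',k,k2,'lip',l,l2,np.linalg.norm((k-l)[:2]))
d=(k-l)[:2];print('yaw k-l',np.degrees(np.arctan2(d[1],d[0])))
a=z(T(465,230),.01);b=z(T(517,62),.01);d=(b-a)[:2];print('yaw edge',np.degrees(np.arctan2(d[1],d[0])),np.linalg.norm(d))
for p in [(190,196),(217,246),(452,283)]: print(at_z(t,*p,.05))
# segment knob white
def seg(f,u,v):
    m=(f['img'].min(2)>225).astype(np.uint8); n,L,st,ce=cv2.connectedComponentsWithStats(m); i=L[v,u]; return st[i],ce[i]
print(seg(t,285,234),seg(c,285,225))
E
```

```text
rim [0.5205 0.3133 0.0581] 0.001018423035907267
bot [0.5205 0.3136 0.0119] 0.0013446399496320654
knob [0.6014 0.0626 0.211 ] 0.0012753752275290857
lip [0.5194 0.088  0.0721] 0.0009350945882817548
rim@58 [0.5208 0.3137 0.058 ] [0.5201 0.313  0.058 ]
bot@0 [0.5211 0.3164 0.002 ] [0.5248 0.3112 0.002 ]
k [0.6018 0.063  0.212 ] [0.6002 0.0629 0.212 ] lip [0.519  0.0874 0.076 ] [0.5177 0.0903 0.076 ] 0.0863219797769283
yaw k-l -16.39621930604101
yaw edge -16.27836377542842 0.10204571299810936
[0.6993 0.2868 0.05  ]
[0.5866 0.2232 0.05  ]
[ 0.509  -0.3037  0.05  ]
(array([277, 226,  16,  17, 216], dtype=int32), array([284.3565, 233.7778])) (array([275, 218,  20,  14, 210], dtype=int32), array([284.5952, 224.281 ]))
```

Call:
jog_arm([
  [[0.8,0.45,0,0.1],[1.7,0.95,0,0.2],[2.6,1.5,0,0.3],[3.5,2.0,0,0.46],[4.4,2.5,0,0.46],[5.3,3.0,0,0.46],[6.2,3.55,0,0.46],[7.15,4.07,0,0.46]],
], grip=87, squeeze=8)

```text
t: 1.3
eef_pos: [0.5191, 0.3152, 0.1872]
ee_rot: [-3.141, -0.0, -0.284]
force: [1.0, 1.1, 0.3]
width: 0.0871
gripper_force: 0.0
```

```bash
cat >> h.py <<'E'
def go(x,y,z,yaw):
    s=arm.get_state(); p=s['eef_pos']; R=Rotation.from_euler('xyz',s['ee_rot']).as_matrix()
    d=R.T@(np.array([x,y,z])-p)/.06; t=-(np.degrees(yaw-s['ee_rot'][2])+180)%360-180
    t=-((np.degrees(yaw-s['ee_rot'][2])+180)%360-180)
    print('t',s['t'],'p',p.round(4),'rpy',s['ee_rot'].round(3),'F',s['force'].round(2),'w',round(s['width'],4),'g',round(s['gripper_force'],2),'-> units',d.round(3),round(t/5,3))
E
python3 - <<'E'
from h import *
go(.5205,.3135,.187,np.radians(-16.3))
t=grab('top');c=grab('scene')
for n,a,b in [('bl',(195,172),(157,293)),('tl',(163,107),(93,165)),('tr',(450,95),(308,50)),('br',(428,163),(328,170))]: print(n,tri(ray(t,*a),ray(c,*b)))
E
```

```text
t 1.3 p [0.5191 0.3152 0.1872] rpy [-3.141 -0.    -0.284] F [0.98 1.09 0.3 ] w 0.0871 g 0.0 -> units [0.03  0.02  0.003] 0.01
bl (array([0.74936772, 0.2713068 , 0.07705659]), np.float64(0.0001324202481181579))
tl (array([0.81462698, 0.27185276, 0.353061  ]), np.float64(0.006026157919461206))
tr (array([ 0.84027788, -0.24321676,  0.34678108]), np.float64(0.011144345694779585))
br (array([ 0.77926998, -0.25043821,  0.05258049]), np.float64(0.0004497046734749226))
```

Call:
jog_arm([
  [[0.03,0.02,0,0],[0.02,0.01,0.8,0],[0.0,0.0,1.6,0],[0.0,0.0,2.2,0],[0,0,2.5,0],[0,0,2.62,0],[0,0,2.62,0]],
])

```text
t: 2.28
eef_pos: [0.5175, 0.3175, 0.0298]
ee_rot: [3.141, -0.0, -0.283]
force: [0.1, -0.4, 0.4]
width: 0.0871
gripper_force: 0.0
```

```bash
python3 - <<'E'
from h import *
go(.5205,.3135,.030,np.radians(-16.3))
t=grab('top'); c=grab('scene')
A=cv2.cvtColor(np.hstack([cv2.resize(t['img'][220:320,120:240],None,fx=3.3,fy=3.3,interpolation=2),cv2.resize(c['img'][320:440,160:280],(396,330),interpolation=2)]),4)
cv2.imwrite('pics/d1.png',A)
E
```

```text
t 2.275 p [0.5175 0.3175 0.0298] rpy [ 3.141 -0.    -0.283] F [ 0.14 -0.39  0.41] w 0.0871 g 0.0 -> units [ 0.066  0.05  -0.003] 0.022
```

View pics/d1.png

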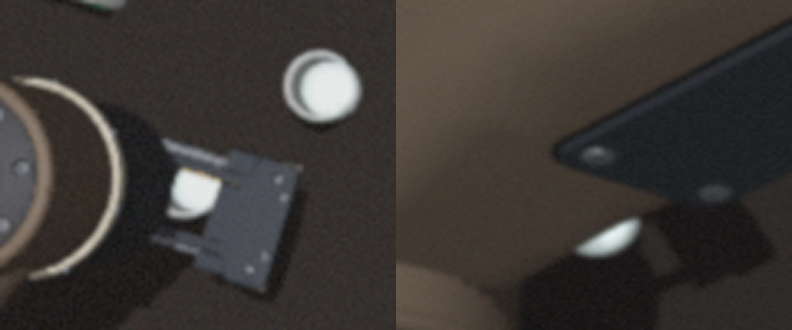

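The top crop shows the gripper body over the beaker, with the white base visible between the fingers at about (195,190) in the crop. The measured TCP is about 5 mm off, so I'm correcting that before closing.

Call:
jog_arm([
  [[0.066,0.05,0,0.02],[0.066,0.05,0,0.02],[0.066,0.05,0,0.02],[0.066,0.05,0,0.02]],
])

```text
t: 2.88
eef_pos: [0.521, 0.3127, 0.0297]
ee_rot: [-3.141, -0.0, -0.286]
force: [0.4, -0.1, -0.9]
width: 0.087
gripper_force: 0.0
```

```bash
python3 - <<'E'
from h import *
go(.5205,.3135,.030,np.radians(-16.3))
E
```

```text
t 2.875 p [0.521  0.3127 0.0297] rpy [-3.141 -0.    -0.286] F [ 0.42 -0.06 -0.88] w 0.087 g 0.0 -> units [-0.011 -0.011 -0.004] -0.016
```

Call:
jog_arm([
  [[0,0,0,0],[0,0,0,0],[0,0,0,0],[0,0,0,0],[0,0,0,0],[0,0,0,0]],
], grip=40, squeeze=8)

```text
t: 3.62
eef_pos: [0.5209, 0.3127, 0.0297]
ee_rot: [-3.142, -0.0, -0.286]
force: [-0.0, 0.8, 0.0]
width: 0.0404
gripper_force: 0.0
```

```bash
python3 - <<'E'
from h import *
t=grab('top'); c=grab('scene')
A=cv2.cvtColor(np.hstack([cv2.resize(t['img'][220:320,120:240],None,fx=3.3,fy=3.3,interpolation=2),cv2.resize(c['img'][320:440,160:280],(396,330),interpolation=2)]),4)
cv2.imwrite('pics/d2.png',A)
for z in (.03,.1): print([proj(t,(.5209,.3127,z)),proj(c,(.5209,.3127,z))])
E
```

```text
[array([178.46101869, 275.03488183]), array([219.45777613, 394.85391472])]
[array([171.06715128, 274.53985758]), array([212.98293965, 375.08283303])]
```

View pics/d2.png

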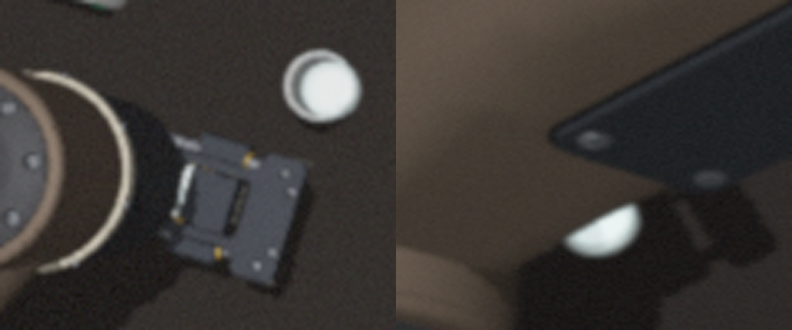

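The beaker hasn't moved: its base is still at scene (221,400), and the TCP projects onto it. So its wall below the rim must be narrower than 40 mm, and I need to close further.

Call:
jog_arm([
  [[0,0,0,0],[0,0,0,0],[0,0,0,0],[0,0,0,0]],
], grip=34)

```text
t: 4.22
eef_pos: [0.5209, 0.3127, 0.0297]
ee_rot: [3.142, -0.0, -0.286]
force: [-0.1, 0.3, -0.5]
width: 0.0343
gripper_force: 0.0
```

```bash
python3 - <<'E'
from h import *
go(.5205,.3135,.030,np.radians(-16.3))
t=grab('top'); c=grab('scene')
A=cv2.cvtColor(np.hstack([cv2.resize(t['img'][220:320,120:240],None,fx=3.3,fy=3.3,interpolation=2),cv2.resize(c['img'][280:440,160:320],(396,330),interpolation=2)]),4)
cv2.imwrite('pics/d3.png',A)
E
```

```text
t 4.225 p [0.5209 0.3127 0.0297] rpy [ 3.142 -0.    -0.286] F [-0.13  0.26 -0.53] w 0.0343 g 0.0 -> units [-0.01  -0.011 -0.005] -0.014
```

View pics/d3.png

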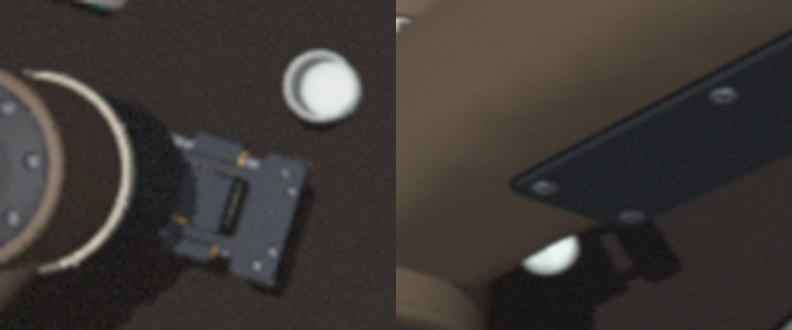

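```bash
python3 - <<'E'
from h import *
np.set_printoptions(precision=1,suppress=True)
t=grab('top'); c=grab('scene')
s=arm.get_state(); p=s['eef_pos']; R=Rotation.from_euler('xyz',s['ee_rot']).as_matrix()
for z in (-.066,-.12,-.18):
  for sy in (1,-1):
    for sx in (1,-1):
      q=p+R@[.039*sx,.0965*sy,z]; a=proj(t,q);b=proj(c,q)
      print('back',z,'sy',sy,'sx',sx,'top crop',(a-[120,220])*3.3,'scene crop d3',(b-[160,280])*[2.475,2.0625]+[396,0])
E
```

```text
back -0.066 sy 1 sx 1 top crop [328.  166.1] scene crop d3 [633.9 110.1]
back -0.066 sy 1 sx -1 top crop [292.  280.4] scene crop d3 [684.4 181.2]
back -0.066 sy -1 sx 1 top crop [49.2 80.7] scene crop d3 [368.6 216.8]
back -0.066 sy -1 sx -1 top crop [ 12.1 194.2] scene crop d3 [407.3 300.2]
back -0.12 sy 1 sx 1 top crop [314.1 164.2] scene crop d3 [626.1  73.4]
back -0.12 sy 1 sx -1 top crop [276.5 283.2] scene crop d3 [678.7 145.9]
back -0.12 sy -1 sx 1 top crop [23.8 75.2] scene crop d3 [346.7 182.5]
back -0.12 sy -1 sx -1 top crop [-14.9 193.4] scene crop d3 [386.1 268.2]
back -0.18 sy 1 sx 1 top crop [297.2 161.8] scene crop d3 [616.5  28.4]
back -0.18 sy 1 sx -1 top crop [257.7 286.6] scene crop d3 [671.5 102.4]
back -0.18 sy -1 sx 1 top crop [-7.1 68.6] scene crop d3 [319.6 140. ]
back -0.18 sy -1 sx -1 top crop [-47.8 192.4] scene crop d3 [359.7 228.4]
```

```bash
python3 - <<'E'
from h import *
t=grab('top'); c=grab('scene')
def enh(I): 
    g=np.clip((I/255.)**.45*255,0,255).astype(np.uint8); return cv2.cvtColor(g,4)
a=enh(cv2.resize(c['img'][360:430,180:260],(600,525),interpolation=2))
s=arm.get_state(); p=s['eef_pos']; R=Rotation.from_euler('xyz',s['ee_rot']).as_matrix()
for y in (.0172,.038,-.0172,-.038):
  for x in (-.0095,.0095):
    u=(proj(c,p+R@[x,y,0])-[180,360])*7.5; v=(proj(c,p+R@[x,y,-.06])-[180,360])*7.5
    cv2.line(a,tuple(int(k) for k in u),tuple(int(k) for k in v),(0,255,0) if y>0 else (0,0,255),1)
cv2.imwrite('pics/d4.png',a)
E
```

```text
(no output)
```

View pics/d4.png

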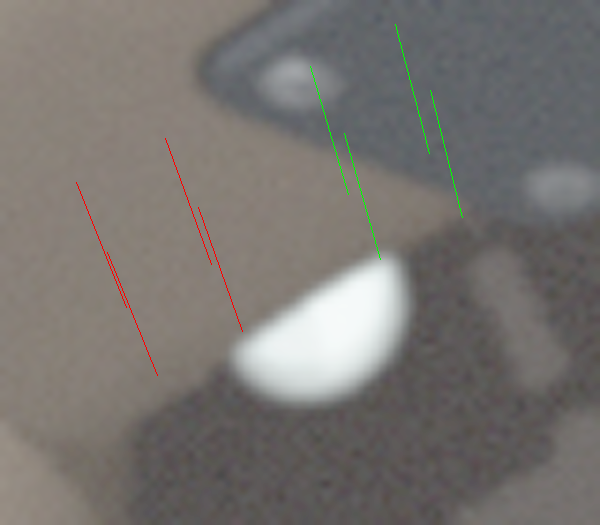

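The straight edge that cuts the beaker at (240,340)–(390,260) in this crop is the forearm near the camera, so the scene view can't confirm the fingers. The beaker base is unmoved. I'll open, go 18 mm lower while watching the force, and close again.

Call:
jog_arm([
  [[0,0,0,0],[0,0,0,0],[0,0,0,0],[0,0,0.1,0],[0,0,0.2,0],[0,0,0.3,0],[0,0,0.3,0]],
], grip=87)

```text
t: 5.4
eef_pos: [0.5204, 0.3123, 0.0108]
ee_rot: [3.14, 0.001, -0.286]
force: [-0.5, 0.2, -0.5]
width: 0.0867
gripper_force: 0.0
```

Call:
jog_arm([
  [[0,0,0,0],[0,0,0,0],[0,0,0,0],[0,0,0,0],[0,0,0,0],[0,0,0,0]],
], grip=36)

```text
t: 6.15
eef_pos: [0.521, 0.3128, 0.0118]
ee_rot: [-3.141, -0.0, -0.286]
force: [0.2, -0.0, -0.4]
width: 0.0456
gripper_force: 8.0
```

The lower grip holds, at 45.6 mm and 8 N. I'll lift and carry it to a staging point in front of the chute, then check the pictures for the real height of the beaker relative to the fingers.

Call:
jog_arm([
  [[0,0,-0.4,0],[0,0,-1.2,0],[0,0,-2.0,0],[0,0.3,-2.6,0],[0,0.9,-2.8,0],[-0.05,1.6,-2.8,0],[-0.1,2.3,-2.8,0],[-0.1,2.9,-2.8,0]],
], squeeze=10)

```text
t: 7.15
eef_pos: [0.4651, 0.146, 0.1796]
ee_rot: [-3.142, 0.0, -0.286]
force: [-0.1, -0.0, -1.2]
width: 0.0456
gripper_force: 10.0
```

Call:
jog_arm([
  [[0,0.5,0,0],[0,0.73,0,0],[0,0.73,0,0],[0,0.73,0,0]],
])

```text
t: 7.65
eef_pos: [0.4541, 0.106, 0.1797]
ee_rot: [-3.141, -0.0, -0.286]
force: [0.0, -0.7, -1.0]
width: 0.045
gripper_force: 10.0
```

```bash
python3 - <<'E'
from h import *
go(.453,.106,.03,np.radians(-16.3))
t=grab('top','e_t.png'); c=grab('scene','e_s.png')
s=arm.get_state(); p=s['eef_pos']
a,b=proj(c,p).astype(int),proj(t,p).astype(int); print(a,b)
def cr(f,q,w,h,k):
    x=max(0,min(640-w,q[0]-w//2)); y=max(0,min(480-h,q[1]-h//2)); print(x,y)
    g=((f['img'][y:y+h,x:x+w]/255.)**.6*255).astype(np.uint8); return cv2.resize(cv2.cvtColor(g,4),None,fx=k,fy=k,interpolation=2)
cv2.imwrite('pics/e1.png',np.hstack([cr(c,a,100,150,4),cr(t,b,100,150,4)]))
E
```

```text
t 7.65 p [0.4541 0.106  0.1797] rpy [-3.141 -0.    -0.286] F [ 0.03 -0.75 -0.95] w 0.045 g 10.0 -> units [-0.018  0.006  2.495] -0.012
[328 293] [262 308]
278 218
212 233
```

View pics/e1.png

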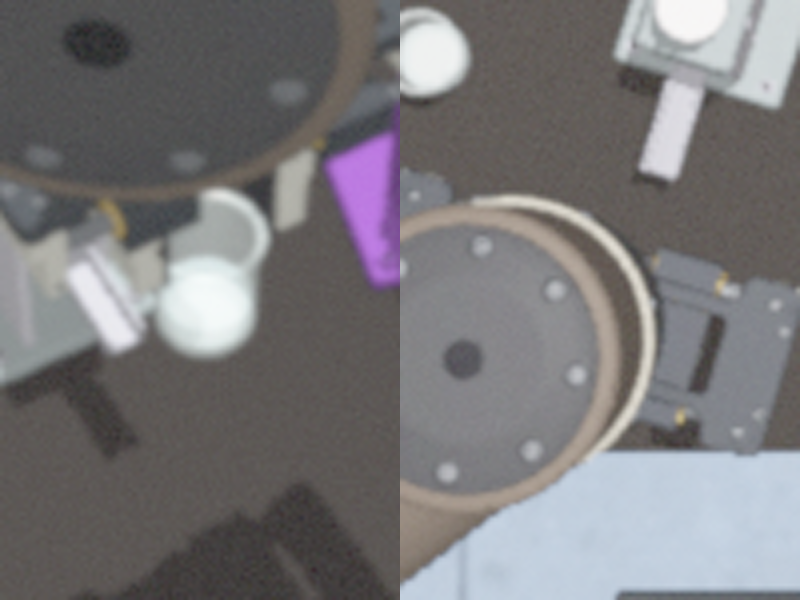

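```bash
python3 - <<'E'
from h import *
np.set_printoptions(precision=0,suppress=True)
c=grab('scene')
s=arm.get_state(); p=s['eef_pos']; R=Rotation.from_euler('xyz',s['ee_rot']).as_matrix()
q=lambda v:(proj(c,p+R@np.array(v))-[278,218])*4
print('yaw',s['ee_rot'])
for b in (0,.02,.03,.04,.05):
  print(b,'+y in/out',q([-.0095,.0225,-b]),q([.0095,.0225,-b]),q([-.0095,.0435,-b]),q([.0095,.0435,-b]),'-y',q([-.0095,-.0225,-b]),q([.0095,-.0225,-b]),q([-.0095,-.0435,-b]),q([.0095,-.0435,-b]))
print('beaker axis at TCP offset',[ (o,q([0,0,o])) for o in (.012,0,-.02,-.046)])
E
```

```text
yaw [ 3.  0. -0.]
0 +y in/out [261. 296.] [237. 266.] [303. 276.] [279. 246.] -y [168. 342.] [144. 309.] [123. 363.] [100. 331.]
0.02 +y in/out [262. 266.] [238. 235.] [305. 246.] [280. 215.] -y [167. 312.] [144. 280.] [122. 334.] [ 98. 301.]
0.03 +y in/out [263. 251.] [238. 220.] [307. 230.] [281. 200.] -y [167. 297.] [143. 264.] [121. 318.] [ 98. 285.]
0.04 +y in/out [264. 235.] [239. 204.] [308. 215.] [282. 184.] -y [167. 281.] [143. 249.] [121. 303.] [ 97. 270.]
0.05 +y in/out [264. 219.] [239. 188.] [309. 199.] [283. 168.] -y [167. 265.] [142. 233.] [120. 287.] [ 96. 254.]
beaker axis at TCP offset [(0.012, array([203., 320.])), (0, array([203., 303.])), (-0.02, array([203., 273.])), (-0.046, array([204., 232.]))]
```

The crop shows the beaker held only by its rim: base at (205,306), rim at about (212,237). The visible fingertips, at (293,228) and (148,291), lie about 40 mm above where the reported TCP projects. That explains the miss at 30 mm, so the true tip height is roughly the reported z plus 40 mm. I'll set the beaker down here and regrip it lower.

Call:
jog_arm([
  [[0,0,0.7,0],[0,0,1.4,0],[0,0,2.1,0],[0,0,2.5,0],[0,0,2.65,0],[0,0,2.73,0],[0,0,2.78,0],[0,0,2.78,0]],
])

```text
t: 8.8
eef_pos: [0.4541, 0.1057, 0.0134]
ee_rot: [-3.141, -0.001, -0.286]
force: [-0.1, 0.9, -0.0]
width: 0.0457
gripper_force: 10.0
```

Call:
jog_arm([
  [[0,0,0,0],[0,0,0,0],[0,0,0,0],[0,0,0,0]],
], grip=87)

```text
t: 9.3
eef_pos: [0.4538, 0.1054, 0.013]
ee_rot: [-3.141, -0.0, -0.286]
force: [0.6, 0.7, -0.6]
width: 0.0797
gripper_force: 0.0
```

Call:
jog_arm([
  [[0,0,0.06,0],[0,0,0.12,0],[0,0,0.18,0],[0,0,0.24,0],[0,0,0.24,0]],
])

```text
t: 9.93
eef_pos: [0.4535, 0.1053, -0.0019]
ee_rot: [3.141, 0.001, -0.286]
force: [-0.1, 0.3, 0.2]
width: 0.0868
gripper_force: 0.0
```

Reported z is below 0 with no contact force, so the offset is real. I'll go about 12 mm lower and grip.

Call:
jog_arm([
  [[0,0,0.06,0],[0,0,0.12,0],[0,0,0.18,0],[0,0,0.2,0],[0,0,0.2,0]],
])

```text
t: 10.55
eef_pos: [0.4537, 0.1054, -0.0136]
ee_rot: [3.141, 0.0, -0.286]
force: [-1.8, -0.0, 0.1]
width: 0.0869
gripper_force: 0.0
```

Call:
jog_arm([
  [[0,0,0,0],[0,0,0,0],[0,0,0,0],[0,0,0,0],[0,0,0,0]],
], grip=36, squeeze=10)

```text
t: 11.18
eef_pos: [0.4538, 0.1055, -0.0135]
ee_rot: [-3.141, -0.0, -0.286]
force: [-0.2, 0.6, -0.3]
width: 0.0455
gripper_force: 10.0
```

```bash
python3 - <<'E'
from h import *
go(.5012,.0922,-.010,np.radians(-16.3))
t=grab('top','f_t.png'); c=grab('scene','f_s.png')
E
```

```text
t 11.175 p [ 0.4538  0.1055 -0.0135] rpy [-3.141 -0.    -0.286] F [-0.2   0.61 -0.34] w 0.0455 g 10.0 -> units [ 0.82  -0.01  -0.058] -0.014
```

Call:
jog_arm([
  [[0,0,-0.06,0],[0,0,-0.06,0],[0.15,0,-0.06,0],[0.3,0,-0.06,0],[0.45,0,-0.06,0],[0.58,0,-0.06,0],[0.58,0,-0.06,0]],
])

```text
t: 12.15
eef_pos: [0.4877, 0.0953, -0.0101]
ee_rot: [3.141, 0.0, -0.287]
force: [-0.1, -0.4, -1.1]
width: 0.0456
gripper_force: 10.0
```

```bash
python3 - <<'E'
from h import *
go(.5012,.0922,-.0135,np.radians(-16.3))
t=grab('top','g_t.png'); c=grab('scene','g_s.png')
np.set_printoptions(precision=1,suppress=True)
# bright blob of beaker base in scene, predicted base px
s=arm.get_state(); p=s['eef_pos']
for z in (.004,.06): print(proj(c,(p[0],p[1],z)),proj(t,(p[0],p[1],z)))
k=np.array([.601,.063]);print('lip',proj(c,(.5194,.0869,.076)),'drop@0',proj(c,(.5012,.0922,0)))
g=c['img'][270:330,280:350].min(2); m=(g>130).astype(np.uint8); n,L,st,ce=cv2.connectedComponentsWithStats(m)
for i in range(1,n):
    if st[i,4]>15: print(st[i]+[280,270,0,0,0],ce[i]+[280,270])
E
```

```text
t 12.15 p [ 0.4877  0.0953 -0.0101] rpy [ 3.141  0.    -0.287] F [-0.06 -0.38 -1.13] w 0.0456 g 10.0 -> units [ 0.231 -0.014  0.056] -0.023
[319.2 336.1] [274.7 290.9]
[319.  319.7] [272.8 291.2]
lip [309.5 302.3] drop@0 [315.  331.9]
[325 317   7  13  34] [328.7 323.9]
```

Call:
jog_arm([
  [[0.1,0,0,0],[0.2,-0.01,0,0],[0.23,-0.01,0,0],[0.23,-0.01,0,0],[0.23,-0.01,0.03,0],[0.23,-0.01,0.05,0],[0.23,-0.01,0.06,0],[0.23,-0.01,0.06,0]],
])

```text
t: 13.25
eef_pos: [0.5005, 0.0923, -0.0135]
ee_rot: [3.141, 0.0, -0.286]
force: [0.5, -1.1, -0.0]
width: 0.0454
gripper_force: 10.0
```

Call:
jog_arm([
  [[0,0,0,0],[0,0,0,0],[0,0,0,0],[0,0,0,0],[0,0,0,0],[0,0,0,0]],
], grip=87)

```text
t: 14.0
eef_pos: [0.5005, 0.0923, -0.0136]
ee_rot: [3.142, 0.0, -0.286]
force: [0.1, 0.1, -0.0]
width: 0.0865
gripper_force: 0.0
```

Call:
jog_arm([
  [[0,0,-0.2,0],[0,0,-0.5,0],[0,0,-1.0,0],[0,0,-1.7,0],[0,0,-2.4,0],[0,0,-3.1,0],[-0.5,0,-3.7,0],[-1.0,0,-3.7,0]],
])

```text
t: 15.0
eef_pos: [0.4439, 0.11, 0.2122]
ee_rot: [-3.137, -0.004, -0.286]
force: [0.3, 0.7, -1.0]
width: 0.0869
gripper_force: 0.0
```

Call:
jog_arm([
  [[-0.7,-0.5,0,0],[-1.2,-1.2,0,0],[-1.2,-1.9,0,0],[-1.2,-2.5,0,0],[-1.2,-2.5,0,0]],
], grip=0)

```text
t: 15.62
eef_pos: [0.4164, 0.2752, 0.2087]
ee_rot: [3.141, -0.0, -0.284]
force: [0.3, 0.2, -0.2]
width: 0.0423
gripper_force: 0.0
```

```bash
python3 - <<'E'
from h import *
go(.601,.063,.22,np.radians(-16.3))
t=grab('top','i_t.png'); c=grab('scene','i_s.png')
k=np.array
x=k([.960,-.281]);kb=k([.601,.063])
def cr(f,q,w,h,kk):
    X,Y=int(q[0]-w/2),int(q[1]-h/2); print(X,Y); return cv2.resize(cv2.cvtColor(f['img'][Y:Y+h,X:X+w],4),None,fx=kk,fy=kk,interpolation=2)
cv2.imwrite('pics/i1.png',np.hstack([cr(c,(310,300),66,100,6),cr(t,(275,285),66,100,6)]))
for d in [(.5012,.0922,0),(.5012,.0922,.058)]: print(proj(c,d),proj(t,d))
E
```

```text
t 15.625 p [0.4164 0.2752 0.2087] rpy [ 3.141 -0.    -0.284] F [ 0.29  0.15 -0.21] w 0.0423 g 0.0 -> units [ 3.945  2.532 -0.187] 0.006
277 250
242 235
[315.04859216 331.93163787] [276.27615237 284.70981307]
[314.66228262 314.96036538] [274.42030908 284.71651784]
```

View pics/i1.png

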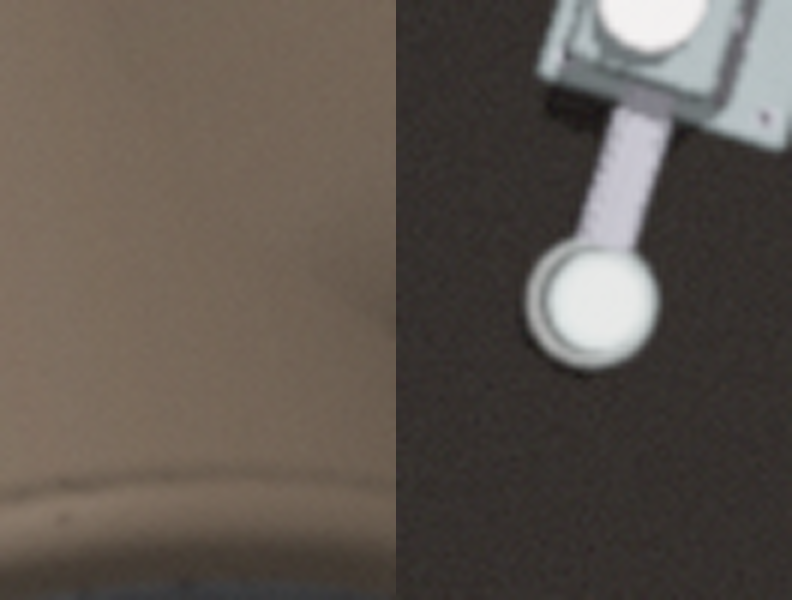

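The top crop shows the beaker standing under the lip, rim centre at about full pixel (274.2,286.0). The drop point predicts (274.4,284.7), so it is about 3 mm out, which is well within tolerance. Next I'll move above the knob with the fingers closed.

Call:
jog_arm([
  [[0.2,0.1,-0.36,0],[0.9,0.6,-0.36,0],[1.6,1.1,-0.36,0],[2.3,1.5,-0.36,0],[3.0,1.9,-0.36,0],[3.6,2.3,-0.36,0],[3.94,2.53,-0.36,0],[3.94,2.53,-0.36,0]],
], grip=0)

```text
t: 16.73
eef_pos: [0.6002, 0.0588, 0.2301]
ee_rot: [3.141, 0.0, -0.289]
force: [-0.3, 0.1, -0.7]
width: 0.0008
gripper_force: 0.0
```

Call:
jog_arm([
  [[0,0,0,0],[0,0,0,0]],
])

```text
t: 16.98
eef_pos: [0.5996, 0.0616, 0.2306]
ee_rot: [-3.141, -0.0, -0.285]
force: [0.1, -0.3, -0.1]
width: 0.0006
gripper_force: 0.0
```

```bash
python3 - <<'E'
from h import *
go(.601,.063,.18,np.radians(-16.3))
E
```

```text
t 16.975 p [0.5996 0.0616 0.2306] rpy [-3.141 -0.    -0.285] F [ 0.1  -0.33 -0.07] w 0.0006 g 0.0 -> units [ 0.015 -0.029  0.843] -0.005
```

Call:
jog_arm([
  [[0,0,0.2,0],[0,0,0.4,0],[0,0,0.6,0],[0,0,0.7,0],[0,0,0.76,0],[0,0,0.76,0]],
])

```text
t: 17.73
eef_pos: [0.6003, 0.0611, 0.1843]
ee_rot: [3.141, 0.0, -0.286]
force: [0.1, -0.4, -0.1]
width: 0.0007
gripper_force: 0.0
```

Call:
jog_arm([
  [[0,0,0.03,0],[0,0,0.06,0],[0,0,0.09,0],[0,0,0.1,0],[0,0,0.1,0]],
])

```text
t: 18.35
eef_pos: [0.6002, 0.0611, 0.1784]
ee_rot: [3.142, 0.0, -0.286]
force: [0.0, 0.5, 0.3]
width: 0.0001
gripper_force: 0.0
```

Call:
jog_arm([
  [[0,0,0.02,0],[0,0,0.04,0],[0,0,0.06,0],[0,0,0.06,0]],
])

```text
t: 18.85
eef_pos: [0.6001, 0.0611, 0.1747]
ee_rot: [3.141, 0.0, -0.286]
force: [0.7, 0.3, 0.3]
width: 0.0005
gripper_force: 0.0
```

Call:
jog_arm([
  [[0,0,0.02,0],[0,0,0.04,0],[0,0,0.06,0],[0,0,0.06,0]],
])

```text
t: 19.35
eef_pos: [0.6003, 0.0611, 0.1714]
ee_rot: [-3.142, -0.0, -0.286]
force: [-1.6, -0.5, 2.4]
width: 0.0008
gripper_force: 1.0
```

Call:
jog_arm([
  [[0,0,0.02,0],[0,0,0.04,0],[0,0,0.06,0],[0,0,0.06,0]],
])

```text
t: 19.85
eef_pos: [0.6003, 0.0612, 0.1676]
ee_rot: [-3.142, -0.0, -0.286]
force: [-1.2, 0.7, 2.3]
width: 0.001
gripper_force: 1.5
```

Call:
jog_arm([
  [[0,0,0.03,0],[0,0,0.06,0],[0,0,0.09,0],[0,0,0.12,0],[0,0,0.14,0],[0,0,0.14,0]],
])

```text
t: 20.6
eef_pos: [0.6003, 0.0612, 0.1593]
ee_rot: [-3.142, -0.0, -0.286]
force: [-2.5, 0.3, 5.1]
width: 0.0004
gripper_force: 2.5
```

Call:
jog_arm([
  [[0,0,0.01,0],[0,0,0.02,0],[0,0,0.02,0]],
])

```text
t: 20.98
eef_pos: [0.6003, 0.0612, 0.1582]
ee_rot: [-3.142, -0.0, -0.286]
force: [-1.6, -0.3, 5.7]
width: 0.0005
gripper_force: 2.7
```

Call:
jog_arm([
  [[0,0,0.008,0],[0,0,0.015,0],[0,0,0.015,0]],
])

```text
t: 21.35
eef_pos: [0.6003, 0.0611, 0.1574]
ee_rot: [-3.142, -0.0, -0.286]
force: [-1.9, 0.6, 5.2]
width: 0.0006
gripper_force: 2.8
```

Call:
jog_arm([
  [[0,0,0.008,0],[0,0,0.012,0],[0,0,0.012,0]],
])

```text
t: 21.72
eef_pos: [0.6003, 0.0612, 0.1567]
ee_rot: [-3.141, -0.0, -0.286]
force: [-1.9, 0.2, 5.6]
width: 0.0001
gripper_force: 3.0
```

Call:
jog_arm([
  [[0,0,0.008,0],[0,0,0.012,0],[0,0,0.012,0]],
])

```text
t: 22.1
eef_pos: [0.6003, 0.0611, 0.156]
ee_rot: [-3.141, -0.0, -0.286]
force: [-1.2, 1.3, 6.7]
width: 0.0004
gripper_force: 3.1
```

Call:
jog_arm([
  [[0,0,0.008,0],[0,0,0.012,0],[0,0,0.012,0]],
])

```text
t: 22.48
eef_pos: [0.6003, 0.0612, 0.1554]
ee_rot: [-3.141, -0.0, -0.285]
force: [-2.9, -0.1, 6.7]
width: 0.0005
gripper_force: 3.5
```

Call:
jog_arm([
  [[0,0,0.008,0],[0,0,0.01,0],[0,0,0.01,0]],
])

```text
t: 22.85
eef_pos: [0.6004, 0.0611, 0.1552]
ee_rot: [-3.141, -0.001, -0.285]
force: [-4.1, 0.5, 9.9]
width: 0.0004
gripper_force: 4.8
```

Call:
jog_arm([
  [[0,0,0.008,0],[0,0,0.01,0],[0,0,0.01,0]],
])

```text
t: 23.22
eef_pos: [0.6004, 0.0611, 0.155]
ee_rot: [-3.141, -0.001, -0.285]
force: [-5.8, 0.0, 13.1]
width: 0.0006
gripper_force: 6.1
```

The stop is reached at about 14 N total. I'll hold there for one second.

Call:
jog_arm([
  [[0,0,0,0],[0,0,0,0],[0,0,0,0],[0,0,0,0],[0,0,0,0],[0,0,0,0],[0,0,0,0],[0,0,0,0]],
])

```text
t: 24.22
eef_pos: [0.6004, 0.0611, 0.155]
ee_rot: [-3.141, -0.001, -0.285]
force: [-4.3, 1.2, 11.9]
width: 0.0005
gripper_force: 6.1
```

Call:
jog_arm([
  [[0,0,-0.15,0],[0,0,-0.35,0],[0,0,-0.6,0],[0,0,-0.9,0],[0,0,-1.2,0],[0,0,-1.5,0],[0,0,-1.5,0]],
])

```text
t: 25.1
eef_pos: [0.6009, 0.0614, 0.2454]
ee_rot: [-3.14, -0.002, -0.286]
force: [0.7, -0.4, 0.4]
width: 0.0006
gripper_force: 0.0
```

Call:
jog_arm([
  [[-0.6,0,0,0],[-1.4,0,0,0],[-2.2,0,0,0],[-2.8,-0.6,0,0],[-3.0,-1.4,0,0],[-3.0,-2.2,0,0],[-3.0,-2.9,0,0],[-3.0,-2.9,0,0]],
])

```text
t: 26.1
eef_pos: [0.4764, 0.2808, 0.2419]
ee_rot: [3.139, 0.001, -0.284]
force: [-0.9, -1.2, 0.7]
width: 0.0002
gripper_force: 0.0
```

```bash
python3 - <<'E'
from h import *
go(.5,.3,.2,-.28)
t=grab('top','j_t.png')
a=cv2.cvtColor(cv2.imread('pics/i_t.png'),4); b=t['img']
def seg(I,u,v):
    m=(I.min(2)>225).astype(np.uint8); n,L,st,ce=cv2.connectedComponentsWithStats(m); return st[L[v,u]],ce[L[v,u]]
print('knob',seg(a,285,234),seg(b,285,234))
print('beaker before\n',a[277:296,265:287].min(2)); print('after\n',b[277:296,265:287].min(2))
E
```

```text
t 26.1 p [0.4764 0.2808 0.2419] rpy [ 3.139e+00  1.000e-03 -2.840e-01] F [-0.88 -1.21  0.72] w 0.0002 g 0.0 -> units [ 0.29  -0.418  0.697] -0.044
knob (array([277, 226,  16,  17, 215], dtype=int32), array([284.35348837, 233.73953488])) (array([277, 226,  16,  17, 216], dtype=int32), array([284.35648148, 233.77777778]))
beaker before
 [[ 55  87 139 168 166 150 154 176 191 199 200 202 204 203 196 184 153 103
   58  46  47  47]
 [ 79 140 173 164 138 151 186 207 214 219 220 221 220 215 212 203 182 146
   95  58  45  47]
 [119 163 162 137 149 188 211 219 224 227 229 228 228 227 223 215 201 180
  142  85  49  48]
 [147 167 141 136 180 208 221 227 230 231 231 232 231 231 229 224 214 200
  174 110  55  48]
 [160 158 133 168 206 220 226 230 231 231 232 232 232 231 231 230 224 214
  195 146  74  47]
 [166 143 144 191 216 225 229 231 231 232 232 231 232 232 232 231 229 221
  204 170 101  52]
 [168 131 156 201 220 227 231 231 232 232 232 232 231 231 232 231 231 224
  210 181 118  54]
 [165 130 168 209 221 228 231 231 231 231 232 231 231 231 231 231 231 226
  211 184 128  61]
 [163 128 172 209 2
[... 2079 characters left out ...]
0 228 229 231 231 231 227 217
  200 160  87  51]
 [159 167 141 164 205 220 225 228 230 231 231 232 231 232 232 229 220 206
  186 137  70  46]
 [134 168 158 136 174 208 219 224 228 230 231 231 231 231 228 221 210 196
  164 105  56  46]
 [ 92 155 172 148 142 178 207 218 222 225 224 227 226 223 217 207 197 176
  127  67  49  42]
 [ 53 113 162 171 151 147 169 193 209 215 217 217 217 209 197 189 176 138
   82  52  45  47]
 [ 36  63 118 152 165 164 155 154 169 180 186 192 195 189 183 166 135  89
   52  47  46  45]
 [ 41  40  57  96 128 151 164 169 171 174 176 181 176 165 144 121  83  55
   46  44  48  44]
 [ 46  45  39  43  63  97 127 140 145 151 152 146 132 113  84  63  47  46
   46  46  46  46]]
```

The after-picture shows one new blob about 5 px across (12 mm) at top (275.5,285) inside the beaker. The beaker hasn't moved and the knob is back up. Handing in.

```bash
python3 -c "
from station import arm
print(arm.job_done())"
```

```text
the job is handed in; nothing more can be done
None
```

I stood the beaker about 3 mm from the drop point and pressed the plunger once onto its stop, holding about 14 N for 1 s. It sprang back, and the last picture shows what looks like one ball in the beaker. I've handed the job in, but the hand-in returned no verdict.

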